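# Wind up the axle and hold the spread snap ring at its groove

## Task

Wind the handwheel of the axle jig clockwise until the axle has risen fully to its stop (move it with the wheel only, do not push or pull the axle itself). Then take the snap ring pliers by their handles, squeeze them fully so that the ring on their tips is spread wide, slide the ring from above over the axle end and down to the groove. Finish while holding: pliers in the gripper, fully squeezed, the ring level, around the axle at the height of the groove and hanging free, not leaning on the axle or the hub; leave the battery, the tin and the screwdriver alone.

Things in the scene. Friction and masses are not known exactly. Their poses are not given: they have to be found in the camera images.
- jig: fixed steel and grey-painted assembly jig, base plate 130 x 275 x 12 mm; origin on the underside, below the axle's axis; z up, +y from the axle towards the handwheel, whose axis is 140 mm away. Grey housings 50 mm (under the hub) and 42 mm high; the aluminium hub around the axle is 80 mm in diameter, its top face 70 mm above the table
- axle (a joint): height by which the upright steel axle (40 mm diameter) has risen out of the hub: 0 to 0.030 m, 0.030 = at its stop (a tab on the jig's far side then touches a stop block). Driven by the handwheel at 5 mm per rad; stays where it is left
- axle_top (a point): centre of the axle's flat top end, on its axis (z up); the top edge has a 4 mm chamfer. 104 mm above the table when at the stop, 4 mm above the hub when fully down
- groove (a point): point on the axle's axis at the middle of the groove (8 mm wide, 1.5 mm deep all round), 16 mm below the axle's top; hidden in the hub until the axle is wound up; then 18 mm above the hub's top face
- handwheel (a joint): angle of the handwheel, 0 to 6.0 rad, growing as it turns clockwise seen from above; ends at 6.0 rad with the axle at its stop. Stiff: about 2 to 3 N at the knob, stays where it is left
- wheel_center (a point): point on the upright axis of the handwheel, 88 mm above the table, at the height of the knob's middle. Aluminium wheel 100 mm over its rim, rim top 67 mm above the table
- knob_mid (a point): middle of the black upright crank knob (cylinder 18 mm diameter, 36 mm high, from 68 to 104 mm above the table), 42 mm from the wheel's axis; the knob spins freely on its pin
- pliers: loose snap ring pliers, about 0.2 kg, lying level on a wooden stand (two blocks 50 mm high, under the pivot and under the handle ends), with the open steel snap ring on their tips. Origin: underside of the pivot; x points from the handles to the ring, y to the left, z up. The whole spans from 103 mm behind to 91 mm ahead of the pivot
- handles (a point): point half-way between the two handles and half-way up them, 45 mm behind the pivot on the pliers' middle line (axes as the pliers'): the place to squeeze. Handles are blue sleeves 16 mm high and 10 mm thick; over their outsides at this point they measure about 55 mm when free and 34 mm (parallel) when fully squeezed. Full squeeze takes about 8 N on each handle; hold with 20 to 40 N. Below this point the stand is open down to 10 mm above the table
- lever_l (a joint): angle by which each lever of the pliers (both move alike) is squeezed: 0 free, 0.210 rad fully squeezed (a stop); squeezing the handles together spreads the ring, springs push them back
- ring_center (a point): where the axle's axis should pass through the ring when it is spread, at mid-thickness (axes as the pliers'); it shifts by about 6 mm towards the pivot as the ring spreads and then lies 57.1 mm ahead of the pivot and 4.5 mm below the height of handles. Flat steel ring 3 mm thick, 5 mm wide, with a gap towards the pliers: bore 38 mm when free (does not pass the 40 mm axle), about 45 mm when fully spread
- battery: bystander: small dark metal block battery 48 x 26 x 17 mm lying on the table; origin on its underside, in the middle
- tin: bystander: flat metal tin 95 x 60 x 22 mm lying on the table; origin on its underside, in the middle
- driver: bystander: screwdriver 170 mm long lying on the table; origin on the underside, about mid-length, x towards its tip
There are look-alikes about, which are no part of the job. Leave any pink look-alike of the pliers alone.

How it is judged:
On the way, in this order (a step that is already met when the one before it is completed fails the run):
1. the axle has been wound up to its stop (value of joint axle above 0.0285 m), for 0.2 s.
2. the ring is held spread over the end of the axle (value of joint lever_l above 0.16 rad and horizontal distance between ring_center and axle_top below 0.008 m and z of ring_center in the frame of axle_top above 0.001 m and contact force between the fingers and pliers above 2 N), for 0.05 s.
At the end, for the whole second after the job is handed in: Axle at its stop (over 28.5 of 30 mm); fingers grip the pliers (over 3 N), levers past 0.17 rad; ring's middle within 4 mm of the axle's axis and 3 mm of the groove's height, tilted under 0.12 rad; pliers and ring lean on the jig with under 5 N (value of joint axle above 0.0285 m and value of joint lever_l above 0.17 rad and contact force between the fingers and pliers above 3 N and horizontal distance between ring_center and groove below 0.004 m and z of ring_center in the frame of groove between -0.003 and 0.003 m and angle between ring_center's own z axis and vertical below 0.12 rad and contact force between pliers and jig below 5 N); the arm keeps its last pose, push and grip.
It fails at once if the axle itself was pushed or pulled by the robot (contact force between any of the fingers, the arm and axle above 4 N).
It fails at once if the battery was disturbed (distance of battery from where it was at the start of the episode above 0.03 m).
It fails at once if the tin was disturbed (distance of tin from where it was at the start of the episode above 0.03 m).
It fails at once if the screwdriver was disturbed (distance of driver from where it was at the start of the episode above 0.03 m).
It also fails if it takes over 66 s, if anything falls off the work surface, if the arm or the gripper's body presses on something with over 40 N, if the wrist force passes 120 N, or if a joint passes its speed limit or range.

## Robot

A 6-joint arm with a two-finger parallel gripper is mounted at the origin on the work surface. World frame = base frame: x ahead of the robot, y to its left, z up, the work surface at z = 0. Lengths are in m, angles in rad, forces in N, time in s.
With the tool pointing down it reaches from about 0.275 to 0.725 m from the base axis. Payload 15.9 kg.
Tool frame: the origin (TCP) lies at the very end of the fingers, on their centre line; the grasp point (between the pads) lies 19 mm behind it; z points along the fingers, y is the line along which they close (so a half turn about z gives the same grasp; the last joint's range is limited). The gripper opens to 85 mm and grips with 20 to 120 N. Pads are 22 mm wide; open, the fingers measure 114 mm over their backs; the gripper's body (76 mm by 85 mm) begins 54 mm behind the grasp point. The pads swing forward as they close: fully open they stand 13 mm farther back than shut.
Start: joints at [-1.324, 0.213, -0.034, 1.323, 0, 1.571], TCP at [0.122, -0.485, 0.231] pointing down, gripper open.
Joint ranges: [-2.98, 2.98], [-0.74, 1.72], [-1.14, 1.35], [-2.1, 2.04], [-1.57, 1.44], [-3.14, 3.14]. Speed limits (rad/s): [1.89, 1.89, 2.39, 2.57, 3.14, 3.14].

## Interface

Orientations are given as a unit quaternion [w, x, y, z].
In Python, from bench import monitor, camera, job gives the robot as it stands.
- The arm moves only by the tool carry_out, never from a script. Its argument "plan" is a list of rows, each an object with "travel": the shift along the tool's x, y, z normalised to -1 to 1, where 1 is 0.04 m, a list of three; "rot": the turn, a rotation vector about the tool's x, y, z normalised to -1 to 1, where 1 is 6 degrees, a list of three. In form: [{"travel": [dx, dy, dz], "rot": [wx, wy, wz]}, ...]. A call has 1 to 12 rows; each row shifts and turns the commanded pose from where the row before left it, along the tool's axes as they then stand; what a row does not reach is not made up. A row lasts 1/10 s, in which the tool goes at most 50 mm and 8.59 degrees, less where a joint would pass 70% of its speed; a pose out of reach is approached as far as the arm can. A call with a number of a shift or a turn outside -1 to 1 is refused whole. A call with a gripper value outside its range is refused whole. "jaw" is the gripper command: -1 is shut, 1 is fully open, values between are in proportion, set as the call begins (left out, the last holds). The fingers move at their own pace and stop on an object; the grip force is fixed at half the most. Time passes only in rows, so rows that do not move let the fingers close. It gives the time, the measured TCP pose, the force, the opening and the grip force at its end, in the units of the state.
- monitor.sense(): the state, without advancing time (a new reading comes with each control period).
- camera(name): name is "scene" or "top" or "wrist"; returns a dict with "image" (400x640x3 uint8, red, green, blue), "z_map" (400x640 float32, m along the optical axis (not along the pixel's ray), 0 where there is no reading), "fx", "fy", "cx", "cy" (pixels), "position" and "orientation" of the camera in the world. Camera axes: x right, y up, looking along -z (the intrinsics and any distortion apply to the point x, -y, -z); pixel columns grow to the right and rows downward; lengths in m; the calibration is good to about 2 mm. The wrist camera is an equidistant fisheye: a pixel r from the principal point sees the ray r / f radians off the axis. A picture is of the moment at which its call begins.
- job.close_job(): hands the job in; it is judged then, once.
The state is a dict: "clock": time; "joint_positions": joint angles; "dq": joint speeds; "joint_efforts": joint torques, N m; "tool_pos": TCP position; "tool_rot": TCP orientation; "ft_force": force on the tool from outside, world axes, zero at the start; "moment": the same for the moment, N m; "opening": finger opening in m; "finger_force": force on a finger pad.
Only numpy, scipy, OpenCV 4.12 (cv2) and the standard library are available. Lean on these libraries where they do the work, as an engineer would, in place of code of your own. Each camera call takes 0.05 s, during which the arm holds its last target. There are 200 camera calls.

## Working session

There is one attempt and no reset: what is moved stays moved. The work goes in short steps, Python scripts to look and compute and a tool call to move; the robot and the scene stay as the last step left them, time stands still between calls to the robot, and variables do not carry over. Pictures are saved under pics/ and viewed, at most 10 in all, crops included, and the job is handed in when it is done.

Besides the shell and the picture viewer there is one more tool, called after "Call:" as name(argument=value, ...) on one line, values as JSON. carry_out: Moves the arm, as the interface text tells. Its arguments: {"type":"object","properties":{"plan":{"type":"array"},"jaw":{"type":"number"}},"required":["plan"]}

```bash
mkdir -p pics; cat > h.py <<'E'
import numpy as np, cv2
from scipy.spatial.transform import Rotation as R
from bench import monitor, camera, job
def q(o): return R.from_quat([o[1],o[2],o[3],o[0]])
def snap(n,f):
    c=camera(n); np.savez('pics/'+f+'.npz',**c); cv2.imwrite('pics/'+f+'.png',c['image'][:,:,::-1]); return c
def cloud(c):
    v,u=np.mgrid[0:400,0:640]; z=c['z_map']
    p=np.stack([(u-c['cx'])/c['fx']*z,-(v-c['cy'])/c['fy']*z,-z],-1)
    return q(c['orientation']).apply(p.reshape(-1,3)).reshape(400,640,3)+c['position']
E
python3 - <<'E'
from h import *
for n in('top','scene'):
    c=snap(n,n+'0'); print(n,c['fx'],c['cx'],c['cy'],c['position'],c['orientation'],{k:v for k,v in c.items() if k not in('image','z_map')}.keys())
print(monitor.sense())
E
```

```text
top 441.86478415973573 314.03419215063514 195.1207346153981 [ 0.28545538 -0.00214167  1.33112144] [-0.69567818 -0.05911098  0.05793951  0.71356904] dict_keys(['fx', 'fy', 'cx', 'cy', 'position', 'orientation'])
scene 386.8473256643566 323.47904403551195 201.16105099750393 [ 1.15108878 -0.04226098  0.90013921] [0.67847555 0.24087026 0.23784519 0.65198321] dict_keys(['fx', 'fy', 'cx', 'cy', 'position', 'orientation'])
{'clock': 0.1, 'joint_positions': array([-1.32400285e+00,  2.13287342e-01, -3.49545793e-02,  1.32349625e+00,
        1.10831018e-05,  1.57076812e+00]), 'dq': array([ 0.00139497, -0.00050117,  0.00273236, -0.00046688, -0.0006429 ,
       -0.00022961]), 'joint_efforts': array([-2.95232812e-04, -6.87249398e+01,  4.87804699e+01,  1.20814666e-02,
        2.78824439e-05, -2.22607997e-05]), 'tool_pos': array([ 0.12208097, -0.48457026,  0.23089202]), 'tool_rot': array([-4.68023453e-04,  9.92394432e-01,  1.23097803e-01, -5.24567900e-05]), 'ft_force': array([ 0.27996395,  0.18331573, -0.74632398]), 'moment': array([-0.00051846,  0.01067611,  0.04501481]), 'finger_force': 0.0, 'opening': 0.08540029198134894}
```

View pics/top0.png

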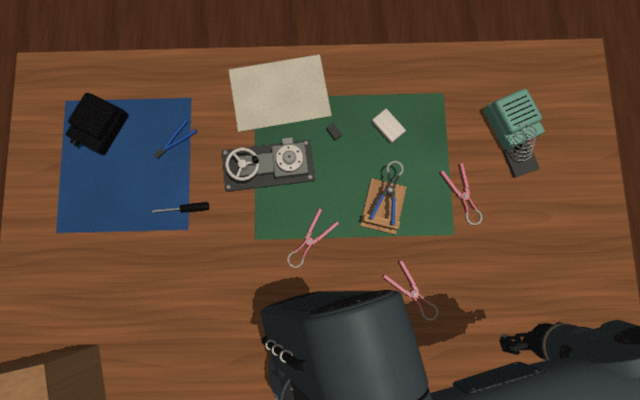

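View pics/scene0.png

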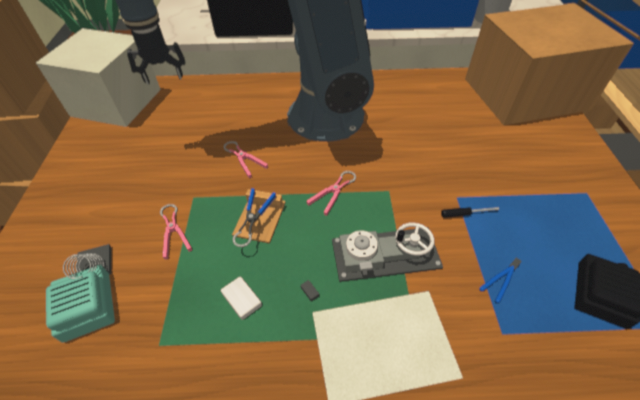

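```bash
python3 - <<'E'
from h import *
c=np.load('pics/top0.npz'); im=c['image'][:,:,::-1]
a=cv2.resize(im[130:200,215:325],None,fx=7,fy=7,interpolation=cv2.INTER_CUBIC)
b=cv2.resize(im[150:242,350:430],None,fx=6.2,fy=6.2,interpolation=cv2.INTER_CUBIC)
cv2.imwrite('pics/ja.png',a);cv2.imwrite('pics/pb.png',b)
P=cloud(c)
for (u,v) in [(290,157),(242,163),(254,159),(283,175),(300,120),(334,131),(388,125),(389,193),(380,208),(397,206)]: print(u,v,P[v,u].round(4))
E
```

```text
290 157 [0.6081 0.0643 0.0839]
242 163 [0.5957 0.2049 0.0763]
254 159 [0.5995 0.166  0.1049]
283 175 [0.5626 0.0877 0.0497]
300 120 [0.7476 0.0353 0.003 ]
334 131 [ 0.7034 -0.0693  0.0205]
388 125 [ 0.7179 -0.2363  0.0215]
389 193 [ 0.4977 -0.2204  0.066 ]
380 208 [ 0.4618 -0.2004  0.0113]
397 206 [ 0.4668 -0.2522  0.0096]
```

View pics/ja.png

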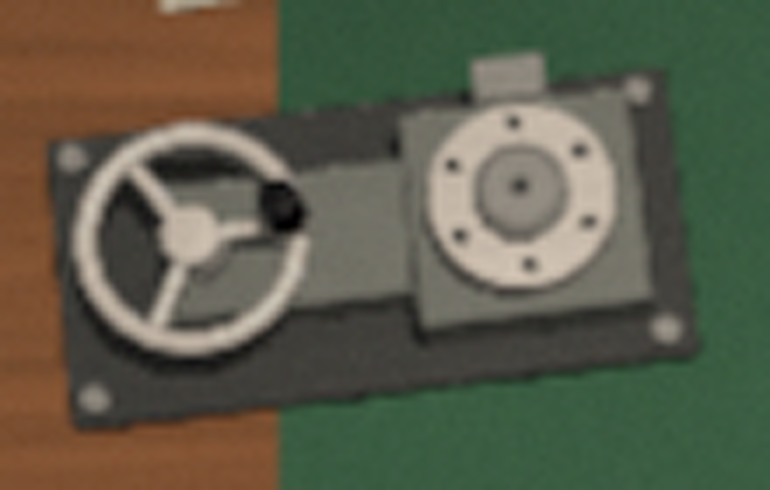

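View pics/pb.png

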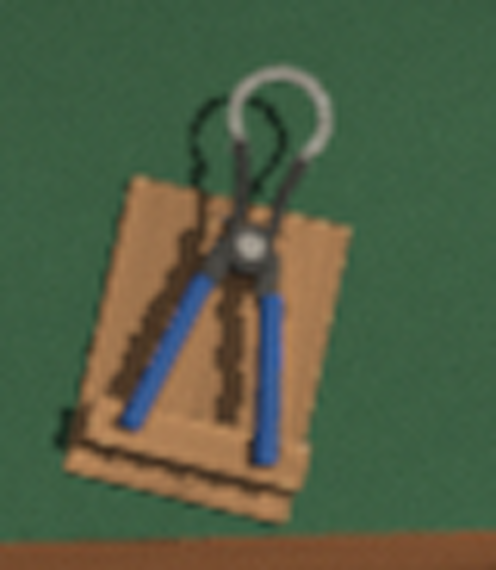

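```bash
cat >> h.py <<'E'
def ray(c,u,v,z):
    d=q(c['orientation']).apply([(u-c['cx'])/c['fx'],-(v-c['cy'])/c['fy'],-1]); o=np.array(c['position'])
    return o+d*(z-o[2])/d[2]
E
python3 - <<'E'
from h import *
c=np.load('pics/top0.npz'); P=cloud(c)
f=lambda x,y,u0,v0,s:((x+.5)/s-.5+u0,(y+.5)/s-.5+v0)
J=lambda x,y,z:ray(c,*f(x,y,215,130,7),z)
w=J(190,238,.067);h=J(522,193,.07);k=J(284,207,.104);ax=J(519,193,.08)
print('wheel',w,'hub',h,np.linalg.norm(w-h),'yaw',np.arctan2(-(w-h)[0],(w-h)[1]));print('knob',k,np.linalg.norm((k-w)[:2]),'axle',ax)
print('corners',[J(*p,.012) for p in((50,143),(75,430),(662,70),(697,355))])
Q=lambda x,y,z:ray(c,*f(x,y,350,150,6.2),z)
print('z axle',np.median(P[155:160,287:292,2]),'hubring',P[150:166,282:298,2].round(3)[[1,8,14]], 'pivot',np.median(P[188:192,389:392,2]))
for n,p in dict(piv=(250,247),ring=(281,115),l0=(200,283),l1=(130,425),r0=(272,300),r1=(265,462)).items(): print(n,Q(*p,.062),Q(*p,.066)[:2])
E
```

```text
wheel [0.59629411 0.20730672 0.067     ] hub [0.61131461 0.06752782 0.07      ] 0.1406156391053343 yaw 0.10704826472083886
knob [0.5991829  0.16283708 0.104     ] 0.04456337008924845 axle [0.60876325 0.06822379 0.08      ]
corners [array([0.65435616, 0.27815856, 0.012     ]), array([0.52569114, 0.26611202, 0.012     ]), array([0.68057435, 0.00801771, 0.012     ]), array([ 0.55186009, -0.0042132 ,  0.012     ])]
z axle 0.08098704361649744 hubring [[0.073 0.072 0.074 0.07  0.07  0.078 0.082 0.081 0.08  0.076 0.079 0.07
  0.072 0.071 0.073 0.071]
 [0.069 0.077 0.083 0.081 0.084 0.082 0.078 0.078 0.081 0.082 0.084 0.082
  0.086 0.08  0.076 0.067]
 [0.068 0.068 0.066 0.065 0.07  0.067 0.072 0.071 0.074 0.075 0.071 0.067
  0.073 0.068 0.075 0.069]] pivot 0.06942328567599243
piv [ 0.50890267 -0.22433436  0.062     ] [ 0.50819842 -0.22363406]
ring [ 0.57205979 -0.24241469  0.062     ] [ 0.57115647 -0.2416574 ]
l0 [ 0.49235447 -0.19997093  0.062     ] [ 0.49170237 -0.19934742]
l1 [ 0.42625208 -0.16404698  0.062     ] [ 0.42580832 -0.16353669]
r0 [ 0.48341403 -0.23329188  0.062     ] [ 0.48279011 -0.23256334]
r1 [ 0.40740216 -0.225879    0.062     ] [ 0.40701781 -0.22517383]
```

Call:
carry_out(plan=[{"travel": [0, 0, 0], "rot": [0, 0, -1]}, {"travel": [0, 0, 0], "rot": [0, 0, -1]}, {"travel": [0, 0, 0], "rot": [0, 0, -1]}, {"travel": [0, 0, 0], "rot": [0, 0, -1]}, {"travel": [0, 0, 0], "rot": [0, 0, -1]}, {"travel": [0, 0, 0], "rot": [0, 0, -1]}, {"travel": [0, 0, 0], "rot": [0, 0, -1]}, {"travel": [0, 0, 0], "rot": [0, 0, -1]}, {"travel": [0, 0, 0], "rot": [0, 0, -1]}, {"travel": [0, 0, 0], "rot": [0, 0, -1]}, {"travel": [0, 0, 0], "rot": [0, 0, -1]}, {"travel": [0, 0, 0], "rot": [0, 0, -1]}], jaw=-0.2)

```text
clock: 1.3
tool_pos: [0.1221, -0.4846, 0.231]
tool_rot: [-0.0, 0.729, 0.684, 0.0]
ft_force: [0.7, -0.9, 0.0]
opening: 0.0338
finger_force: 0.0
```

```bash
cat >> h.py <<'E'
def to(t,yaw=None):
    "remaining shift in tool axes (units) and rotation (units), for y-axis yaw target, tool down"
    s=monitor.sense(); r=q(s['tool_rot']); p=s['tool_pos']
    print('t',s['clock'],'pos',p.round(4),'yaw_y',np.arctan2(*r.as_matrix()[[1,0],1]).round(4),'F',s['ft_force'].round(1),'open',round(s['opening'],4),'ff',s['finger_force'])
    y=np.arctan2(*r.as_matrix()[[1,0],1]) if yaw is None else yaw
    ey=np.array([np.cos(y),np.sin(y),0]);ez=np.array([0,0,-1.]);T=R.from_matrix(np.stack([np.cross(ey,ez),ey,ez],1))
    print('shift',(r.inv().apply(np.array(t)-p)/.04).round(3),'rot',np.degrees((r.inv()*T).as_rotvec()).round(2)/6,'shift in target axes',(T.inv().apply(np.array(t)-p)/.04).round(3))
E
python3 -c "
from h import *
to([.597,.165,.2],.1)"
```

```text
t 1.3 pos [ 0.1221 -0.4846  0.231 ] yaw_y -0.0631 F [ 0.7 -0.9  0. ] open 0.0338 ff 0.0
shift [16.956 10.825  0.785] rot [-0.00166667 -0.00666667 -1.55833333] shift in target axes [14.974 13.435  0.775]
```

Call:
carry_out(plan=[{"travel": [0.85, 0.54, 0], "rot": [0, 0, 0]}, {"travel": [0.85, 0.54, 0], "rot": [0, 0, 0]}, {"travel": [0.85, 0.54, 0], "rot": [0, 0, 0]}, {"travel": [0.85, 0.54, 0], "rot": [0, 0, 0]}, {"travel": [0.85, 0.54, 0], "rot": [0, 0, 0]}, {"travel": [0.85, 0.54, 0], "rot": [0, 0, 0]}, {"travel": [0.85, 0.54, 0], "rot": [0, 0, 0]}, {"travel": [0.85, 0.54, 0], "rot": [0, 0, 0]}, {"travel": [0.85, 0.54, 0], "rot": [0, 0, 0]}, {"travel": [0.85, 0.54, 0], "rot": [0, 0, 0]}, {"travel": [0.85, 0.54, 0], "rot": [0, 0, 0]}, {"travel": [0.85, 0.54, 0], "rot": [0, 0, 0]}])

```text
clock: 2.5
tool_pos: [0.4088, -0.0936, 0.2312]
tool_rot: [-0.0, 0.73, 0.683, -0.0]
ft_force: [1.0, -1.4, -0.1]
opening: 0.0341
finger_force: 0.0
```

Call:
carry_out(plan=[{"travel": [0.85, 0.54, 0], "rot": [0, 0, 0]}, {"travel": [0.85, 0.54, 0.1], "rot": [0, 0, 0]}, {"travel": [0.85, 0.54, 0.1], "rot": [0, 0, 0]}, {"travel": [0.85, 0.54, 0.1], "rot": [0, 0, 0]}, {"travel": [0.85, 0.54, 0.1], "rot": [0, 0, 0]}, {"travel": [0.85, 0.54, 0.1], "rot": [0, 0, 0]}, {"travel": [0.85, 0.54, 0.1], "rot": [0, 0, 0]}, {"travel": [0.81, 0.57, 0.1], "rot": [0, 0, 0]}, {"travel": [0, 0, 0], "rot": [0, 0, 0]}, {"travel": [0, 0, 0], "rot": [0, 0, 0]}])

```text
clock: 3.5
tool_pos: [0.5998, 0.1632, 0.2022]
tool_rot: [-0.0, 0.73, 0.683, -0.001]
ft_force: [-0.4, -0.1, 0.4]
opening: 0.0344
finger_force: 0.0
```

```bash
python3 -c "
from h import *
to([.597,.165,.074])
c=snap('wrist','w1'); print(c['fx'],c['cx'],c['cy'],c['position'],c['orientation'],q(c['orientation']).as_matrix().round(2))"
```

```text
t 3.5 pos [0.5998 0.1632 0.2022] yaw_y -0.0663 F [-0.4 -0.1  0.4] open 0.0344 ff 0.0
shift [ 0.041 -0.068  3.206] rot [-0.015       0.00666667  0.        ] shift in target axes [ 0.039 -0.073  3.206]
309.70691628693146 318.3301598580592 202.20064924742957 [0.6044522  0.2343956  0.34486535] [ 0.98888025 -0.14498019  0.00531418 -0.03268577] [[ 1.    0.06  0.02]
 [-0.07  0.96  0.29]
 [-0.   -0.29  0.96]]
```

View pics/w1.png

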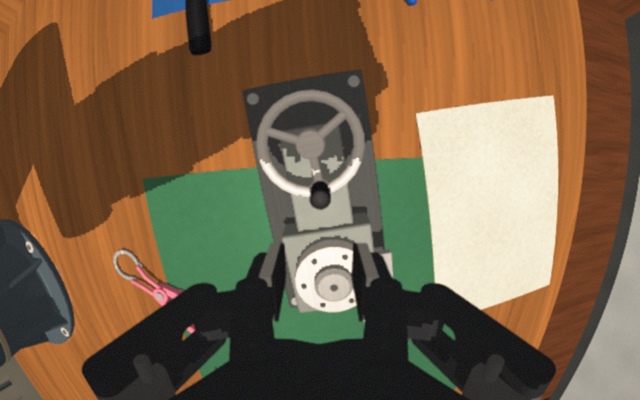

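```bash
cat >> h.py <<'E'
def fray(c,u,v,z):
    x,y=u-c['cx'],v-c['cy']; r=np.hypot(x,y); th=r/c['fx']; k=np.sin(th)/max(r,1e-9)
    d=q(c['orientation']).apply([x*k,-y*k,-np.cos(th)]); o=np.array(c['position'])
    return o+d*(z-o[2])/d[2]
E
python3 -c "
from h import *
c=np.load('pics/w1.npz')
print('knob',fray(c,320.5,189.5,.104),'wheel',fray(c,310.5,145,.067),'rim',fray(c,310.5,143.5,.067),'axle',fray(c,334,288,.08),'hub',fray(c,331,273,.07))
im=c['image'][130:215,250:375,::-1];cv2.imwrite('pics/k1.png',cv2.resize(im,None,fx=6,fy=6,interpolation=cv2.INTER_CUBIC))"
```

```text
knob [0.60186798 0.17288513 0.104     ] wheel [0.59518948 0.20525325 0.067     ] rim [0.59528521 0.20661067 0.067     ] axle [0.60865863 0.06456412 0.08      ] hub [0.60657774 0.07657242 0.07      ]
```

View pics/k1.png

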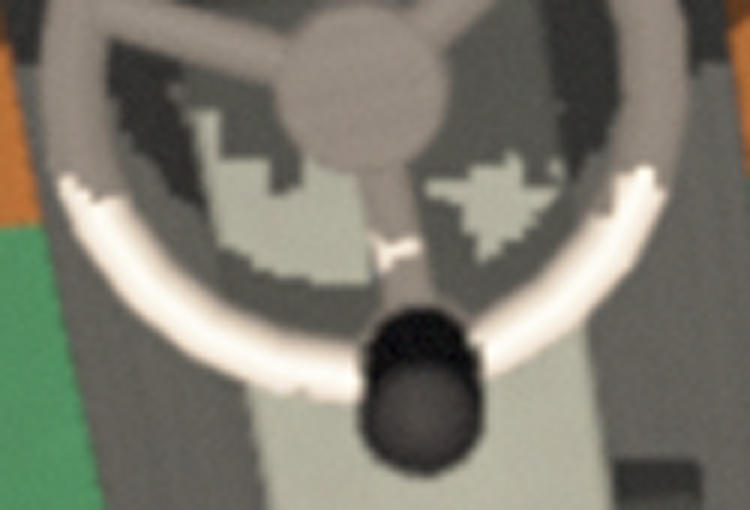

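```bash
python3 -c "
from h import *
c=np.load('pics/w1.npz')
k=fray(c,319.9,198.3,.104);w=fray(c,309.9,144.6,.068)
print(k,w,k-w,np.linalg.norm((k-w)[:2]))
to([*((k[:2]+[.5992,.1628])/2),.074])"
```

```text
[0.60091135 0.16558609 0.104     ] [0.59471292 0.20575615 0.068     ] [ 0.00619842 -0.04017006  0.036     ] 0.0406454645021184
t 3.55 pos [0.5997 0.1626 0.2029] yaw_y -0.0672 F [ 0.   0.4 -0.1] open 0.0345 ff 0.0
shift [0.042 0.01  3.223] rot [-0.00833333  0.005       0.        ] shift in target axes [0.04  0.007 3.223]
```

Call:
carry_out(plan=[{"travel": [0.04, 0.01, 0.8], "rot": [0, 0, 0]}, {"travel": [0, 0, 0.8], "rot": [0, 0, 0]}, {"travel": [0, 0, 0.8], "rot": [0, 0, 0]}, {"travel": [0, 0, 0.5], "rot": [0, 0, 0]}, {"travel": [0, 0, 0.3], "rot": [0, 0, 0]}, {"travel": [0, 0, 0], "rot": [0, 0, 0]}])

```text
clock: 4.15
tool_pos: [0.5996, 0.1635, 0.0746]
tool_rot: [-0.0, 0.731, 0.683, -0.001]
ft_force: [-0.2, -0.4, 0.3]
opening: 0.0342
finger_force: 0.0
```

Call:
carry_out(plan=[{"travel": [0, 0, 0], "rot": [0, 0, 0]}, {"travel": [0, 0, 0], "rot": [0, 0, 0]}, {"travel": [0, 0, 0], "rot": [0, 0, 0]}, {"travel": [0, 0, 0], "rot": [0, 0, 0]}, {"travel": [0, 0, 0], "rot": [0, 0, 0]}], jaw=-1)

```text
clock: 4.65
tool_pos: [0.6014, 0.1643, 0.0768]
tool_rot: [0.001, 0.731, 0.683, 0.001]
ft_force: [-1.7, -2.4, 8.7]
opening: 0.0164
finger_force: 58.8
```

```bash
python3 -c "
from h import *
to([.6,.1645,.074])
s=monitor.sense(); r=q(s['tool_rot']).as_matrix()
a=np.pi/2-.1 # unused
th=np.linspace(0,6.1,36); C=np.array([.5955,.2065]); k0=-1.464
pts=np.array([C+.042*np.array([np.cos(k0-t),np.sin(k0-t)]) for t in th])
d=np.diff(pts,axis=0)
print((np.c_[d,0*d[:,0]]@r/.04)[:,:2].round(2).tolist())"
```

```text
t 4.65 pos [0.6014 0.1643 0.0768] yaw_y -0.0676 F [-1.7 -2.4  8.7] open 0.0164 ff 58.76913785934448
shift [ 0.001 -0.035  0.071] rot [ 0.02166667 -0.00166667  0.        ] shift in target axes [ 0.001 -0.035  0.071]
[[-0.02, -0.18], [0.02, -0.18], [0.05, -0.18], [0.08, -0.17], [0.1, -0.15], [0.13, -0.13], [0.15, -0.11], [0.17, -0.08], [0.18, -0.05], [0.18, -0.02], [0.18, 0.02], [0.18, 0.05], [0.17, 0.08], [0.15, 0.1], [0.13, 0.13], [0.11, 0.15], [0.08, 0.17], [0.05, 0.18], [0.02, 0.18], [-0.02, 0.18], [-0.05, 0.18], [-0.08, 0.17], [-0.1, 0.15], [-0.13, 0.13], [-0.15, 0.11], [-0.17, 0.08], [-0.18, 0.05], [-0.18, 0.02], [-0.18, -0.01], [-0.18, -0.05], [-0.17, -0.08], [-0.15, -0.1], [-0.13, -0.13], [-0.11, -0.15], [-0.08, -0.16]]
```

Call:
carry_out(plan=[{"travel": [-0.02, -0.18, -0.06], "rot": [0, 0, 0]}, {"travel": [0.02, -0.18, 0], "rot": [0, 0, 0]}, {"travel": [0.05, -0.18, 0], "rot": [0, 0, 0]}, {"travel": [0.08, -0.17, 0], "rot": [0, 0, 0]}, {"travel": [0.1, -0.15, 0], "rot": [0, 0, 0]}, {"travel": [0.13, -0.13, 0], "rot": [0, 0, 0]}, {"travel": [0.15, -0.11, 0], "rot": [0, 0, 0]}, {"travel": [0.17, -0.08, 0], "rot": [0, 0, 0]}, {"travel": [0.18, -0.05, 0], "rot": [0, 0, 0]}, {"travel": [0.18, -0.02, 0], "rot": [0, 0, 0]}, {"travel": [0, 0, 0], "rot": [0, 0, 0]}])

```text
clock: 5.75
tool_pos: [0.553, 0.2105, 0.0772]
tool_rot: [-0.001, 0.73, 0.683, -0.0]
ft_force: [-2.3, 2.9, -22.1]
opening: 0.016
finger_force: 60.0
```

```bash
python3 -c "
from h import *
to([.5955,.2065,.074]); s=monitor.sense(); print(np.linalg.norm(s['tool_pos'][:2]-[.5955,.2065]),s['moment'])"
```

```text
t 5.75 pos [0.553  0.2105 0.0772] yaw_y -0.0662 F [ -2.3   2.9 -22.1] open 0.016 ff 60.01493453979492
shift [-0.031  1.066  0.08 ] rot [-0.01  -0.005 -0.   ] shift in target axes [-0.03   1.066  0.081]
0.042649170874330566 [0.3170972 0.3633488 0.02268  ]
```

Call:
carry_out(plan=[{"travel": [0.18, 0.02, 0.04], "rot": [0, 0, 0]}, {"travel": [0.18, 0.05, 0], "rot": [0, 0, 0]}, {"travel": [0.17, 0.08, 0], "rot": [0, 0, 0]}, {"travel": [0.15, 0.1, 0], "rot": [0, 0, 0]}, {"travel": [0.13, 0.13, 0], "rot": [0, 0, 0]}, {"travel": [0.11, 0.15, 0], "rot": [0, 0, 0]}, {"travel": [0.08, 0.17, 0], "rot": [0, 0, 0]}, {"travel": [0.05, 0.18, 0], "rot": [0, 0, 0]}, {"travel": [0.02, 0.18, 0], "rot": [0, 0, 0]}, {"travel": [-0.02, 0.18, 0], "rot": [0, 0, 0]}, {"travel": [0, 0, 0], "rot": [0, 0, 0]}])

```text
clock: 6.85
tool_pos: [0.6073, 0.2462, 0.0769]
tool_rot: [0.001, 0.731, 0.682, -0.0]
ft_force: [-2.5, -14.9, 3.4]
opening: 0.016
finger_force: 62.8
```

Call:
carry_out(plan=[{"travel": [-0.05, 0.18, 0], "rot": [0, 0, 0]}, {"travel": [-0.08, 0.17, 0], "rot": [0, 0, 0]}, {"travel": [-0.1, 0.15, 0], "rot": [0, 0, 0]}, {"travel": [-0.13, 0.13, 0], "rot": [0, 0, 0]}, {"travel": [-0.15, 0.11, 0], "rot": [0, 0, 0]}, {"travel": [-0.17, 0.08, 0], "rot": [0, 0, 0]}, {"travel": [-0.18, 0.05, 0], "rot": [0, 0, 0]}, {"travel": [-0.18, 0.02, 0], "rot": [0, 0, 0]}, {"travel": [-0.18, -0.01, 0], "rot": [0, 0, 0]}, {"travel": [0, 0, 0], "rot": [0, 0, 0]}])

```text
clock: 7.85
tool_pos: [0.6379, 0.1981, 0.077]
tool_rot: [-0.0, 0.73, 0.683, 0.001]
ft_force: [0.1, 0.2, 1.6]
opening: -0.0002
finger_force: 0.0
```

```bash
python3 -c "
from h import *
to([.5955,.2065,.074]); s=monitor.sense(); d=s['tool_pos'][:2]-[.5955,.2065]; print(np.linalg.norm(d),np.arctan2(d[1],d[0])+1.464)
r=q(s['tool_rot']).as_matrix();k0=-1.464
C=np.array([.5955,.2065])
P=[s['tool_pos'][:2]]+[C+.0425*np.array([np.cos(k0-t),np.sin(k0-t)]) for t in np.linspace(5.05,6.1,7)]
d=np.diff(P,axis=0);print((np.c_[d,0*d[:,0]]@r/.04)[:,:2].round(2).tolist())"
```

```text
t 7.85 pos [0.6379 0.1981 0.077 ] yaw_y -0.0659 F [0.1 0.2 1.6] open -0.0002 ff 0.0
shift [ 0.14  -1.072  0.073] rot [ 0.01       -0.01666667  0.        ] shift in target axes [ 0.141 -1.071  0.074]
0.04322468696849126 1.2676954029701069
[[-0.03, -0.02], [-0.18, -0.05], [-0.17, -0.08], [-0.15, -0.11], [-0.13, -0.13], [-0.11, -0.15], [-0.08, -0.17]]
```

Call:
carry_out(plan=[{"travel": [0, 0, -0.8], "rot": [0, 0, 0]}, {"travel": [0, 0, -1], "rot": [0, 0, 0]}, {"travel": [0, 0, -1], "rot": [0, 0, 0]}, {"travel": [0, 0, 0], "rot": [0, 0, 0]}], jaw=-0.2)

```text
clock: 8.25
tool_pos: [0.641, 0.1977, 0.1952]
tool_rot: [0.002, 0.731, 0.683, 0.005]
ft_force: [0.8, -0.1, -0.0]
opening: 0.0341
finger_force: 0.0
```

```bash
python3 -c "
from h import *
c=snap('wrist','w2');c=dict(c)
cv2.imwrite('pics/k2.png',cv2.resize(c['image'][100:350,200:460,::-1],None,fx=2.4,fy=2.4,interpolation=cv2.INTER_CUBIC))"
```

```text
(no output)
```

View pics/k2.png

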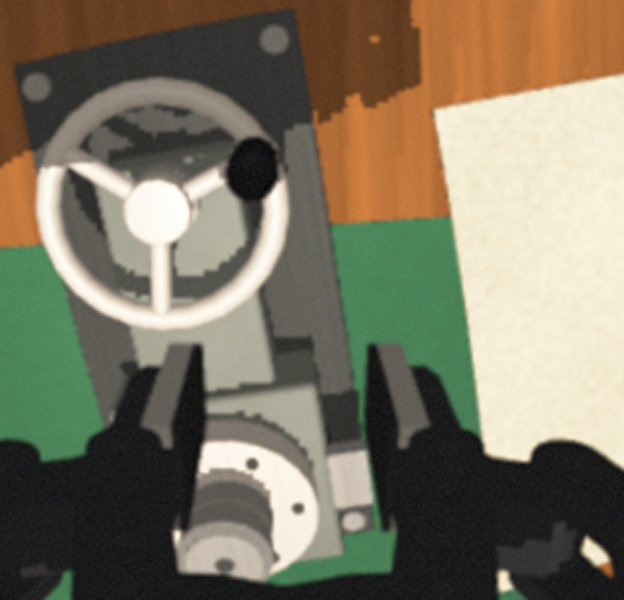

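```bash
python3 -c "
from h import *
c=np.load('pics/w2.npz')
k=fray(c,200+252/2.4,100+167/2.4,.104);w=fray(c,200+157/2.4,100+212/2.4,.068);d=k-w
print(k,w,np.linalg.norm(d[:2]),'turned',(-1.464-np.arctan2(d[1],d[0]))%(2*np.pi))
Z=c['z_map'];print(c['position'],q(c['orientation']).as_matrix()[:,2])
def pt(u,v):
    x,y=u-c['cx'],v-c['cy'];r=np.hypot(x,y);th=r/c['fx'];k=np.tan(th)/r;z=Z[int(v),int(u)]
    return q(c['orientation']).apply(np.array([x*k,-y*k,-1])*z)+c['position']
for x,y in((210,550),(240,550),(225,570),(300,480),(157,212),(252,168)): print(pt(200+x/2.4,100+y/2.4))
"
```

```text
[0.6334986  0.22609481 0.104     ] [0.59473087 0.20518569 0.068     ] 0.044046891450122236 turned 4.3245603771630785
[0.64400269 0.26829046 0.33816835] [0.00845314 0.28245385 0.95924364]
[0.60386387 0.07489254 0.10438642]
[0.61582223 0.07391726 0.10391885]
[0.60871224 0.0638825  0.10457067]
[0.64140843 0.08469285 0.07145945]
[0.59505704 0.20560343 0.06978848]
[0.63347554 0.22577796 0.10404359]
```

```bash
python3 -c "
from h import *
s=[]
for i in range(3):
    c=camera('wrist');Z=c['z_map'];v,u=np.mgrid[0:400,0:640].astype(float)
    x,y=u-c['cx'],v-c['cy'];r=np.hypot(x,y);k=np.tan(np.minimum(r/c['fx'],1.4))/np.maximum(r,1e-9)
    P=q(c['orientation']).apply((np.stack([x*k,-y*k,-1+0*x],-1)*Z[...,None]).reshape(-1,3))+c['position']
    C=np.array([.6105,.0675]);rr=np.hypot(*(P[:,:2]-C).T)
    a=P[(rr<.013)&(P[:,2]>.09)&(P[:,2]<.12)];h=P[(rr>.028)&(rr<.037)&(abs(P[:,2]-.07)<.006)]
    t=P[(rr<.03)&(P[:,2]>.098)&(P[:,2]<.12)]
    print(len(a),np.median(a[:,2]),len(h),np.median(h[:,2]),'top extents',t.min(0),t.max(0),t.mean(0))
"
```

```text
300 0.1039122430863356 683 0.07022196702311956 top extents [0.58866088 0.05562934 0.0980448 ] [0.62787933 0.08657321 0.10559918] [0.60965829 0.07454303 0.10275626]
285 0.10397473623097614 718 0.07025563111147237 top extents [0.58866072 0.0566046  0.09804187] [0.62857781 0.08689461 0.10593149] [0.61005309 0.07494424 0.10272495]
279 0.10387815974754569 747 0.07025097557853088 top extents [0.58917276 0.05735728 0.09803272] [0.62847776 0.08678538 0.10576201] [0.61035369 0.07524221 0.10271009]
```

```bash
python3 -c "
from h import *
to([.466,-.211,.19],1.276)"
```

```text
t 8.45 pos [0.6379 0.1968 0.1876] yaw_y -0.0676 F [ 0.  -0.5 -0.8] open 0.0342 ff 0.0
shift [-10.462  -3.598  -0.062] rot [ 1.66666667e-03 -0.00000000e+00 -1.28300000e+01] shift in target axes [  1.149 -11.004  -0.06 ]
```

Call:
carry_out(plan=[{"travel": [-0.95, -0.33, 0], "rot": [0, 0, 0]}, {"travel": [-0.95, -0.33, 0], "rot": [0, 0, 0]}, {"travel": [-0.95, -0.33, 0], "rot": [0, 0, 0]}, {"travel": [-0.95, -0.33, 0], "rot": [0, 0, 0]}, {"travel": [-0.95, -0.33, 0], "rot": [0, 0, 0]}, {"travel": [-0.95, -0.33, 0], "rot": [0, 0, 0]}, {"travel": [-0.95, -0.33, 0], "rot": [0, 0, 0]}, {"travel": [-0.95, -0.33, 0], "rot": [0, 0, 0]}, {"travel": [-0.95, -0.33, 0], "rot": [0, 0, 0]}, {"travel": [-0.95, -0.33, 0], "rot": [0, 0, 0]}, {"travel": [-0.96, -0.3, 0], "rot": [0, 0, 0]}], jaw=1)

```text
clock: 9.55
tool_pos: [0.4645, -0.2122, 0.1873]
tool_rot: [-0.0, 0.731, 0.683, -0.0]
ft_force: [0.6, 0.2, 0.3]
opening: 0.0852
finger_force: 0.0
```

Call:
carry_out(plan=[{"travel": [0, 0, 0], "rot": [0, 0, -1]}, {"travel": [0, 0, 0], "rot": [0, 0, -1]}, {"travel": [0, 0, 0], "rot": [0, 0, -1]}, {"travel": [0, 0, 0], "rot": [0, 0, -1]}, {"travel": [0, 0, 0], "rot": [0, 0, -1]}, {"travel": [0, 0, 0], "rot": [0, 0, -1]}, {"travel": [0, 0, 0], "rot": [0, 0, -1]}, {"travel": [0, 0, 0], "rot": [0, 0, -1]}, {"travel": [0, 0, 0], "rot": [0, 0, -1]}, {"travel": [0, 0, 0], "rot": [0, 0, -1]}, {"travel": [0, 0, 0], "rot": [0, 0, -1]}, {"travel": [0, 0, 0], "rot": [0, 0, -1]}])

```text
clock: 10.75
tool_pos: [0.4654, -0.2108, 0.1871]
tool_rot: [-0.001, 0.188, 0.982, 0.0]
ft_force: [0.6, -0.7, -0.1]
opening: 0.0855
finger_force: 0.0
```

Call:
carry_out(plan=[{"travel": [0, 0, 0], "rot": [0, 0, -0.83]}, {"travel": [0, 0, 0], "rot": [0, 0, 0]}, {"travel": [0, 0, 0], "rot": [0, 0, 0]}])

```text
clock: 11.05
tool_pos: [0.4655, -0.2109, 0.1875]
tool_rot: [-0.0, 0.148, 0.989, 0.0]
ft_force: [0.2, 0.2, -0.5]
opening: 0.0856
finger_force: 0.0
```

```bash
python3 -c "
from h import *
to([.466,-.211,.04],1.276)
c=snap('wrist','w3');print(c['position'])
cv2.imwrite('pics/k3.png',cv2.resize(c['image'][80:330,170:470,::-1],None,fx=2.4,fy=2.4,interpolation=cv2.INTER_CUBIC))"
```

```text
t 11.05 pos [ 0.4655 -0.2109  0.1875] yaw_y 1.2735 F [ 0.2  0.2 -0.5] open 0.0856 ff 0.0
shift [-0.015 -0.     3.688] rot [ 0.00166667 -0.00833333 -0.025     ] shift in target axes [-0.012  0.     3.688]
[ 0.39576115 -0.19108367  0.33025563]
```

View pics/k3.png

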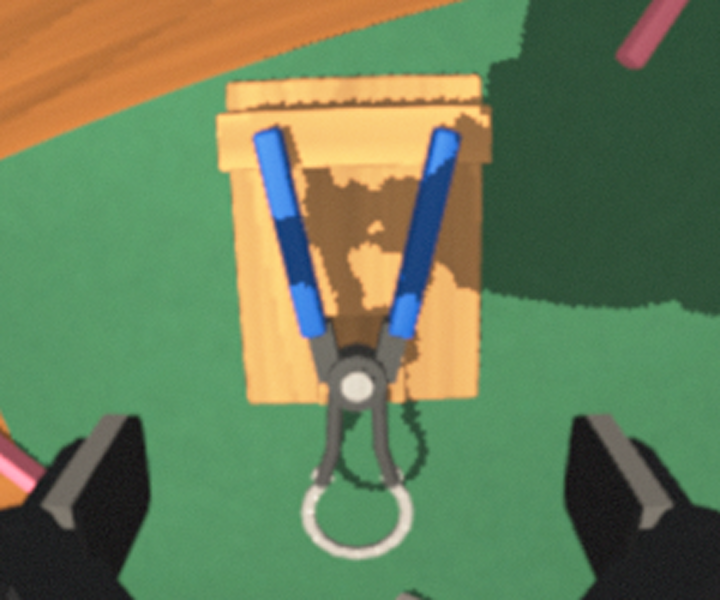

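```bash
cat >> h.py <<'E'
def wcloud(c):
    Z=c['z_map'];v,u=np.mgrid[0:400,0:640].astype(float)
    x,y=u-c['cx'],v-c['cy'];r=np.hypot(x,y);k=np.tan(np.minimum(r/c['fx'],1.4))/np.maximum(r,1e-9)
    return (q(c['orientation']).apply((np.stack([x*k,-y*k,-1+0*x],-1)*Z[...,None]).reshape(-1,3))+c['position']).reshape(400,640,3)
E
python3 -c "
from h import *
c=np.load('pics/w3.npz');P=wcloud(c);im=c['image'].astype(int)
g=lambda x,y:((x+.5)/2.4-.5+170,(y+.5)/2.4-.5+80)
D=dict(l1=(272,140),r1=(447,140),lm=(295,240),rm=(423,240),l0=(313,330),r0=(402,330),piv=(357,386),block=(350,155),ring=(357,554))
for n,p in D.items():
    u,v=g(*p);a=P[int(round(v))-1:int(round(v))+2,int(round(u))-1:int(round(u))+2].reshape(-1,3);print(n,np.median(a,0).round(4),fray(c,u,v,.066)[:2].round(4))
m=(im[...,2]>im[...,0]+60)&(im[...,2]>im[...,1]+30)&(P[...,2]>.045)&(P[...,2]<.085)&(abs(P[...,0]-.46)<.1)
Q=P[m];print(len(Q),np.percentile(Q[:,2],[5,50,95]))
# handles in guessed pliers frame
yaw=1.276-np.pi/2;ex=np.array([np.cos(yaw),np.sin(yaw)]);ey=np.array([-ex[1],ex[0]])
Q=Q[Q[:,2]>.06];a=Q[:,:2]@ex;b=Q[:,:2]@ey
L=b>np.median(b)
for lo in np.arange(a.min(),a.max(),.01):
    s=(a>=lo)&(a<lo+.01);h=b[s];mid=(h.min()+h.max())/2;print(round(lo+.005,3),h.min().round(4),h.max().round(4),mid.round(4),(h.max()-h.min()).round(4))
pv=np.array([.5087,-.2241]);print('pivot',pv@ex,pv@ey)
"
```

```text
l1 [ 0.4074 -0.2263  0.066 ] [ 0.4075 -0.2264]
r1 [ 0.4258 -0.1667  0.0659] [ 0.4257 -0.1668]
lm [ 0.4451 -0.2295  0.0662] [ 0.4447 -0.2298]
rm [ 0.4586 -0.1852  0.0662] [ 0.4584 -0.1852]
l0 [ 0.4797 -0.2344  0.0659] [ 0.4797 -0.2342]
r0 [ 0.4887 -0.2023  0.0663] [ 0.4895 -0.2021]
piv [ 0.506  -0.2254  0.0679] [ 0.5065 -0.2251]
block [ 0.4224 -0.2016  0.0501] [ 0.421  -0.2015]
ring [ 0.5921 -0.2519  0.055 ] [ 0.5836 -0.2487]
1854 [0.06420133 0.06590154 0.06711035]
0.457 -0.1043 -0.0323 -0.0683 0.072
0.467 -0.1028 -0.0339 -0.0684 0.069
0.477 -0.1005 -0.0356 -0.068 0.0649
0.487 -0.098 -0.0379 -0.068 0.0601
0.497 -0.0957 -0.0403 -0.068 0.0554
0.507 -0.0934 -0.0419 -0.0676 0.0516
0.517 -0.0926 -0.0443 -0.0685 0.0483
0.527 -0.0902 -0.046 -0.0681 0.0442
pivot 0.5518664904234794 -0.06663240013440716
```

Call:
carry_out(plan=[{"travel": [0.05, -0.04, 0.8], "rot": [0, 0, 0]}, {"travel": [0, 0, 0.8], "rot": [0, 0, 0]}, {"travel": [0, 0, 0.8], "rot": [0, 0, 0]}, {"travel": [0, 0, 0.6], "rot": [0, 0, 0]}, {"travel": [0, 0, 0.4], "rot": [0, 0, 0]}, {"travel": [0, 0, 0.34], "rot": [0, 0, 0]}, {"travel": [0, 0, 0], "rot": [0, 0, 0]}])

```text
clock: 11.8
tool_pos: [0.4622, -0.2114, 0.0369]
tool_rot: [-0.001, 0.148, 0.989, 0.0]
ft_force: [0.7, 0.7, -0.2]
opening: 0.0856
finger_force: 0.0
```

Call:
carry_out(plan=[{"travel": [0, 0, 0], "rot": [0, 0, 0]}, {"travel": [0, 0, 0], "rot": [0, 0, 0]}, {"travel": [0, 0, 0], "rot": [0, 0, 0]}, {"travel": [0, 0, 0], "rot": [0, 0, 0]}, {"travel": [0, 0, 0], "rot": [0, 0, 0]}, {"travel": [0, 0, 0], "rot": [0, 0, 0]}, {"travel": [0, 0, 0], "rot": [0, 0, 0]}, {"travel": [0, 0, 0], "rot": [0, 0, 0]}], jaw=-1)

```text
clock: 12.6
tool_pos: [0.464, -0.2116, 0.0403]
tool_rot: [0.001, 0.147, 0.989, 0.0]
ft_force: [-7.4, 7.5, 23.0]
opening: 0.0315
finger_force: 58.1
```

```bash
python3 -c "
from h import *
to([.4632,-.2117,.038],1.276);print(monitor.sense()['moment'])"
```

```text
t 12.6 pos [ 0.464  -0.2116  0.0403] yaw_y 1.276 F [-7.4  7.5 23. ] open 0.0315 ff 58.08779418468475
shift [ 0.019 -0.008  0.058] rot [0.00833333 0.01833333 0.        ] shift in target axes [ 0.019 -0.008  0.058]
[ 1.59468393  1.19949458 -0.14436105]
```

Call:
carry_out(plan=[{"travel": [0, 0, -0.1], "rot": [0, 0, 0]}, {"travel": [0, 0, -0.1], "rot": [0, 0, 0]}, {"travel": [0, 0, -0.2], "rot": [0, 0, 0]}, {"travel": [0, 0, -0.4], "rot": [0, 0, 0]}, {"travel": [0, 0, -0.6], "rot": [0, 0, 0]}, {"travel": [0, 0, -0.6], "rot": [0, 0, 0]}, {"travel": [0, 0, -0.6], "rot": [0, 0, 0]}, {"travel": [0, 0, -0.5], "rot": [0, 0, 0]}, {"travel": [0, 0, -0.2], "rot": [0, 0, 0]}, {"travel": [0, 0, 0], "rot": [0, 0, 0]}, {"travel": [0, 0, 0], "rot": [0, 0, 0]}])

```text
clock: 13.7
tool_pos: [0.4631, -0.2118, 0.1697]
tool_rot: [-0.0, 0.147, 0.989, 0.0]
ft_force: [1.0, 0.1, -2.8]
opening: 0.0311
finger_force: 59.8
```

```bash
python3 -c "
from h import *
yaw=1.276-np.pi/2;ex=np.array([np.cos(yaw),np.sin(yaw)])
t=np.array([.609,.0667])-.102*ex
to([*t,.165],1.276);print(monitor.sense()['moment'])
c=snap('wrist','w4')
cv2.imwrite('pics/k4.png',cv2.resize(c['image'][150:400,170:470,::-1],None,fx=2.4,fy=2.4,interpolation=cv2.INTER_CUBIC))"
```

```text
t 13.7 pos [ 0.4631 -0.2118  0.1697] yaw_y 1.2762 F [ 1.   0.1 -2.8] open 0.0311 ff 59.80981707572937
shift [1.08  7.721 0.121] rot [ 0.00166667 -0.00833333  0.00166667] shift in target axes [1.082 7.721 0.119]
[ 0.08679044  0.05608865 -0.01170698]
```

View pics/k4.png

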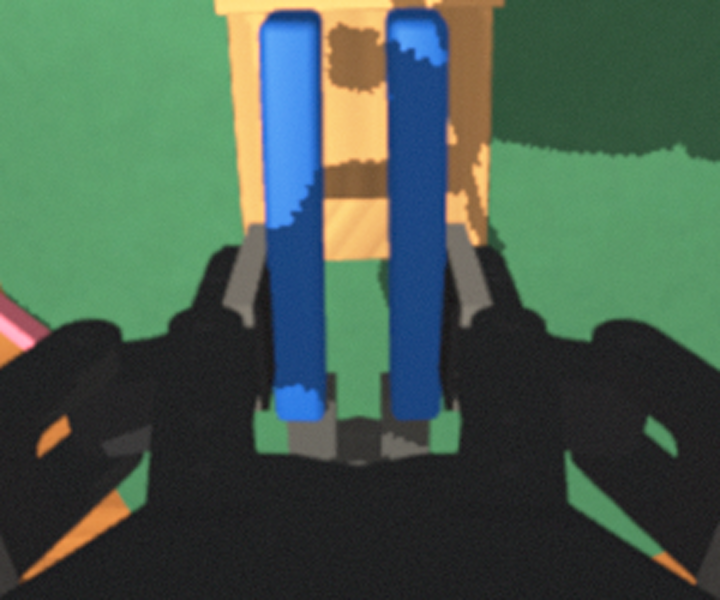

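Call:
carry_out(plan=[{"travel": [0.1, 0.7, 0], "rot": [0, 0, 0]}, {"travel": [0.1, 0.7, 0], "rot": [0, 0, 0]}, {"travel": [0.1, 0.7, 0], "rot": [0, 0, 0]}, {"travel": [0.1, 0.7, 0], "rot": [0, 0, 0]}, {"travel": [0.1, 0.7, 0], "rot": [0, 0, 0]}, {"travel": [0.1, 0.7, 0], "rot": [0, 0, 0]}, {"travel": [0.1, 0.7, 0], "rot": [0, 0, 0]}, {"travel": [0.1, 0.7, 0], "rot": [0, 0, 0]}, {"travel": [0.1, 0.7, 0], "rot": [0, 0, 0]}, {"travel": [0.1, 0.7, 0], "rot": [0, 0, 0]}, {"travel": [0.1, 0.72, 0], "rot": [0, 0, 0]}])

```text
clock: 14.85
tool_pos: [0.5105, 0.0974, 0.1695]
tool_rot: [-0.001, 0.147, 0.989, -0.0]
ft_force: [0.7, -0.3, -1.3]
opening: 0.031
finger_force: 59.9
```

Call:
carry_out(plan=[{"travel": [0, 0, 0], "rot": [0, 0, 0]}, {"travel": [0, 0, 0], "rot": [0, 0, 0]}, {"travel": [0, 0, 0], "rot": [0, 0, 0]}])

```text
clock: 15.15
tool_pos: [0.5105, 0.0957, 0.1699]
tool_rot: [-0.0, 0.147, 0.989, -0.0]
ft_force: [1.2, -0.7, -1.4]
opening: 0.0312
finger_force: 59.9
```

```bash
python3 -c "
from h import *
yaw=1.276-np.pi/2;ex=np.array([np.cos(yaw),np.sin(yaw)])
t=np.array([.609,.0667])-.102*ex
to([*t,.165],1.276)
a=snap('top','t5');b=snap('scene','s5');w=snap('wrist','w5')
for c,n in((a,'t'),(b,'s')):
    r=q(c['orientation']); d=r.inv().apply(np.array([.6,.067,.17])-c['position']); print(n,c['cx']+c['fx']*d[0]/-d[2],c['cy']-c['fy']*d[1]/-d[2])
    u,v=int(c['cx']+c['fx']*d[0]/-d[2]),int(c['cy']-c['fy']*d[1]/-d[2])
    im=c['image'][v-35:v+35,u-45:u+45,::-1]; globals()['i'+n]=cv2.resize(im,None,fx=8,fy=8,interpolation=cv2.INTER_CUBIC)[:,:]
    print(u-45,v-35)
cv2.imwrite('pics/ts5.png',cv2.resize(np.vstack([it,is_ if 'is_' in globals() else globals()['is']]),None,fx=.53,fy=.53,interpolation=cv2.INTER_AREA))
P=wcloud(w);im=w['image'].astype(int);z=monitor.sense()['tool_pos'][2]
m=(im[...,2]>im[...,0]+60)&(im[...,2]>im[...,1]+30)&(abs(P[...,2]-.19)<.03)
Q=P[m];a=Q[:,:2]@ex;print(len(Q),np.polyfit(a-a.mean(),Q[:,2],1),a.min(),a.max())
for lo in np.arange(a.min(),a.max(),.01):
    s=(a>=lo)&(a<lo+.01);print(round(lo+.005,3),np.median(Q[s,2]).round(4),(Q[s,:2]@[-ex[1],ex[0]]).min().round(4),(Q[s,:2]@[-ex[1],ex[0]]).max().round(4))
"
```

```text
t 15.15 pos [0.5105 0.0957 0.1699] yaw_y 1.2757 F [ 1.2 -0.7 -1.4] open 0.0312 ff 59.8951917886734
shift [-0.016  0.021  0.123] rot [-0.00666667 -0.00833333 -0.00166667] shift in target axes [-0.016  0.021  0.123]
t 287.2144462331835 151.97952677707625
242 116
s 363.7371787327053 216.78970400103998
318 181
7820 [0.0033592  0.19570392] 0.4050142794632505 0.4866277950845623
0.41 0.196 0.2224 0.2532
0.42 0.1961 0.2222 0.2532
0.43 0.196 0.2222 0.2533
0.44 0.196 0.2222 0.2538
0.45 0.1958 0.2216 0.2541
0.46 0.1958 0.2228 0.2537
0.47 0.1957 0.2228 0.2539
0.48 0.1956 0.2219 0.2545
0.49 0.1947 0.2251 0.2492
```

View pics/ts5.png

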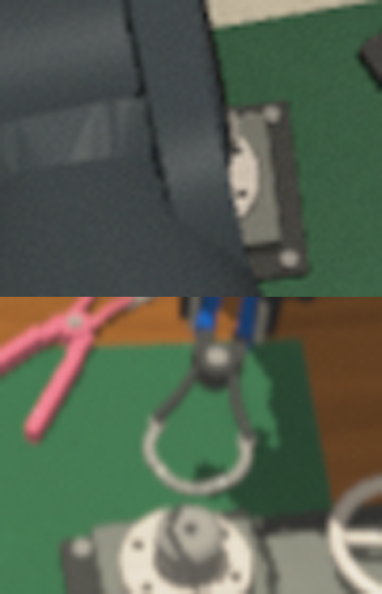

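```bash
cat > fit.py <<'E'
from h import *
import sys
from scipy.optimize import least_squares
def circ(X):
    f=lambda p:np.hypot(X[:,0]-p[0],X[:,1]-p[1])-p[2]
    r=least_squares(f,[*X.mean(0),.02],loss='soft_l1',f_scale=.001); return r.x,np.abs(f(r.x)).mean()
def meas(c,zr):
    P=cloud(c);v,u=np.mgrid[0:400,0:640];im=c['image'].astype(int)
    near=np.hypot(P[...,0]-.609,P[...,1]-.067)<.045
    ring=near&(abs(P[...,2]-zr)<.012)
    gray=im.sum(-1)>330
    A=near&(abs(P[...,2]-.104)<.006)&(np.hypot(P[...,0]-.609,P[...,1]-.067)<.024)
    return P,ring,gray,A
if __name__=='__main__':
    c=np.load('pics/s5.npz');P,ring,gray,A=meas(c,.183)
    r=ring&gray;print('ring n',ring.sum(),r.sum(),'z',np.median(P[r][:,2]),P[r].min(0),P[r].max(0))
    v,u=np.where(r);X=np.array([ray(c,a,b,.1847)[:2] for a,b in zip(u,v)]);print('ring circ(ray)',circ(X))
    pl=np.linalg.lstsq(np.c_[P[r][:,:2]-P[r][:,:2].mean(0),np.ones(r.sum())],P[r][:,2],rcond=None)[0];print('plane',pl)
    v,u=np.where(A);Y=np.array([ray(c,a,b,.104)[:2] for a,b in zip(u,v)]);print('axle n',A.sum(),np.median(P[A][:,2]),Y.min(0),Y.max(0),Y.mean(0))
    m=c['image'][:,:,::-1].copy();m[r]=(0,0,255);m[A]=(255,0,0)
    cv2.imwrite('pics/m5.png',cv2.resize(np.hstack([m[180:260,330:410],c['image'][180:260,330:410,::-1]]),None,fx=5,fy=5,interpolation=cv2.INTER_NEAREST))
E
python3 fit.py
```

```text
ring n 208 110 z 0.1838311441140375 [0.59080642 0.03729338 0.18014667] [0.63958667 0.0964706  0.18806795]
ring circ(ray) (array([0.6108282 , 0.06542417, 0.02660814]), np.float64(0.0016806536899148098))
plane [-0.01334453  0.01267779  0.18383287]
axle n 174 0.10327236805881768 [0.59413698 0.04827705] [0.63068919 0.08623258] [0.61253168 0.06696345]
```

View pics/m5.png

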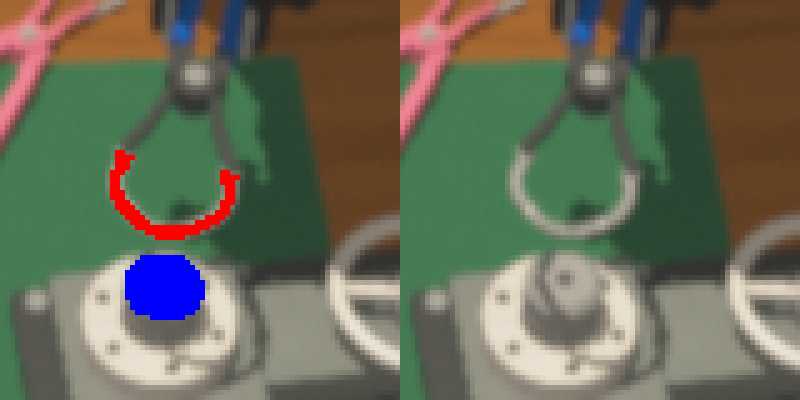

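Call:
carry_out(plan=[{"travel": [0, 0, 0.4], "rot": [0, 0, 0]}, {"travel": [0, 0, 0.6], "rot": [0, 0, 0]}, {"travel": [0, 0, 0.5], "rot": [0, 0, 0]}, {"travel": [0, 0, 0.3], "rot": [0, 0, 0]}, {"travel": [0, 0, 0], "rot": [0, 0, 0]}, {"travel": [0, 0, 0], "rot": [0, 0, 0]}])

```text
clock: 15.9
tool_pos: [0.5112, 0.0962, 0.0991]
tool_rot: [0.0, 0.147, 0.989, 0.0]
ft_force: [0.4, 0.0, -2.3]
opening: 0.031
finger_force: 59.9
```

```bash
python3 -c "
from h import *
to([.5114,.0963,.0967],1.276)
n=[camera('scene') for _ in range(6)];c=n[0]
im=np.mean([k['image'].astype(float) for k in n],0)
np.savez('pics/s6.npz',**{**c,'image':im.astype(np.uint8),'z_map':np.median([k['z_map'] for k in n],0)})
# rectified view at ring-mid plane z=.111, 0.2mm/px
S=.00016;X,Y=np.meshgrid(.609+(np.arange(480)-240)*S,.067+(np.arange(480)-240)*S,indexing='ij')
def proj(X,Y,z):
    d=q(c['orientation']).inv().apply(np.stack([X,Y,0*X+z],-1).reshape(-1,3)-c['position'])
    return ((c['cx']-c['fx']*d[:,0]/d[:,2]).reshape(X.shape).astype('f4'),(c['cy']+c['fy']*d[:,1]/d[:,2]).reshape(X.shape).astype('f4'))
o=cv2.remap(im.astype(np.uint8)[:,:,::-1],*proj(X,Y,.1115),cv2.INTER_CUBIC)
def dot(x,y,z,col):
    pass
for k in (-100,0,100):
    cv2.line(o,(240+k,0),(240+k,479),(0,255,255) ,1);cv2.line(o,(0,240+k),(479,240+k),(0,255,255),1)
cv2.imwrite('pics/r6.png',o)
"
```

```text
t 15.9 pos [0.5112 0.0962 0.0991] yaw_y 1.2759 F [ 0.4  0.  -2.3] open 0.031 ff 59.90506410598755
shift [-0.003  0.003  0.061] rot [ 0.00166667  0.00333333 -0.00166667] shift in target axes [-0.003  0.003  0.061]
```

View pics/r6.png

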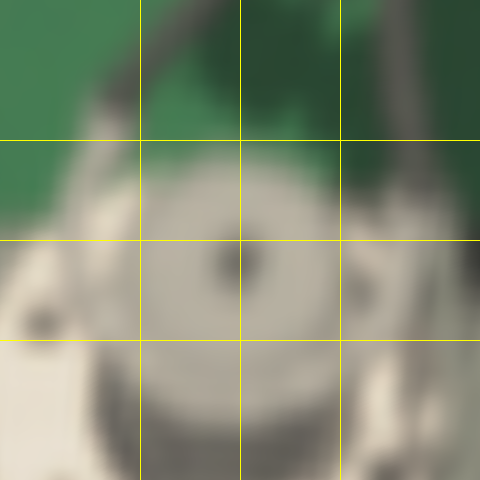

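```bash
cat > ring.py <<'E'
from h import *
from scipy.ndimage import map_coordinates as mc
from scipy.optimize import least_squares
def proj(c,p):
    d=q(c['orientation']).inv().apply(np.atleast_2d(p)-c['position'])
    return c['cx']-c['fx']*d[:,0]/d[:,2], c['cy']+c['fy']*d[:,1]/d[:,2]
yaw=1.276-np.pi/2;ex=np.array([np.cos(yaw),np.sin(yaw)]);ey=np.array([-ex[1],ex[0]])
def ridge(c,ctr,z,angs,ch,rr):
    out=[]
    for t in angs:
        d=np.cos(t)*ex+np.sin(t)*ey
        p=np.c_[ctr+rr[:,None]*d,np.full(len(rr),z)];u,v=proj(c,p)
        b=mc(ch,[v,u],order=1);b=b-np.minimum(b[:8].mean(),b[-8:].mean());b=np.clip(b,0,None)
        k=b.argmax();s=slice(max(0,k-14),k+15);r=(rr[s]*b[s]**2).sum()/(b[s]**2).sum()
        out.append(ctr+r*d)
    return np.array(out)
c=np.load('pics/s5.npz');ch=c['image'][...,0].astype(float)
ctr=np.array([.6085,.0665])
for it in range(3):
    X=ridge(c,ctr,.1847,np.radians(np.arange(-110,111,10)),ch,np.arange(.018,.033,.0003))
    r=least_squares(lambda p:np.hypot(X[:,0]-p[0],X[:,1]-p[1])-p[2],[*ctr,.025],loss='soft_l1',f_scale=.0007);ctr=r.x[:2]
tcp=np.array([.5105,.0957]);print('ring',r.x,'rel tcp along/lat',(ctr-tcp)@ex,(ctr-tcp)@ey,'rms',r.fun.std())
print(np.round([((x-tcp)@ex,(x-tcp)@ey) for x in X],4).tolist())
# pivot in scene
P=cloud(c);u,v=330+195/5,180+75/5;print('pivot px',u,v,P[int(v)-1:int(v)+2,int(u)-1:int(u)+2].reshape(-1,3).mean(0))
pv=ray(c,u-.4,v-.4,.198)[:2];print('pivot rel',(pv-tcp)@ex,(pv-tcp)@ey)
# axle top: dark dimple + flat rim, from s5 and s6
for f in('s5','s6'):
    c=np.load(f'pics/{f}.npz');S=.0002
    x=np.arange(.595,.622,S);y=np.arange(.055,.080,S);XX,YY=np.meshgrid(x,y,indexing='ij')
    u,v=proj(c,np.c_[XX.ravel(),YY.ravel(),np.full(XX.size,.104)])
    g=cv2.GaussianBlur(mc(c['image'].sum(-1).astype(float),[v,u],order=1).reshape(XX.shape),(0,0),6)
    m=np.hypot(XX-.6085,YY-.067)<.007;gg=np.where(m,g,1e9);th=np.percentile(g[m],12);w=np.where(m,np.clip(th-g,0,None),0)
    print(f,'dimple',(XX*w).sum()/w.sum(),(YY*w).sum()/w.sum(),g[m].min(),np.median(g[m]))
E
python3 ring.py
```

```text
ring [0.60979755 0.06566211 0.02620569] rel tcp along/lat 0.10374134183687242 0.00010830265494854437 rms 0.0005216534975488334
[[0.0945, -0.0254], [0.0992, -0.0255], [0.1037, -0.0261], [0.1083, -0.0258], [0.1127, -0.0245], [0.1168, -0.0225], [0.1199, -0.0192], [0.1232, -0.0162], [0.1262, -0.0129], [0.1287, -0.009], [0.1303, -0.0046], [0.1303, 0.0001], [0.1306, 0.0048], [0.1291, 0.0094], [0.1261, 0.013], [0.1233, 0.0165], [0.1203, 0.0198], [0.1168, 0.0228], [0.1127, 0.0247], [0.1083, 0.026], [0.1037, 0.0263], [0.0992, 0.0258], [0.0947, 0.0248]]
pivot px 369.0 195.0 [0.55638639 0.08210167 0.19760577]
pivot rel 0.04720383918378906 -0.000802095442720873
s5 dimple 0.6074305123943475 0.06775907666836621 369.8850684839259 460.0856301148277
s6 dimple 0.6074226800334007 0.06777539859699014 370.7414776360967 463.7440486743352
```

```bash
cat > hub.py <<'E'
from ring import *
def edge(c,ctr,z,R0,angs,w=.008):
    ch=cv2.GaussianBlur(c['image'].sum(-1).astype(float),(0,0),.7);rr=np.arange(R0-w,R0+w,.0002);o=[]
    for t in angs:
        d=np.array([np.cos(t),np.sin(t)]);u,v=proj(c,np.c_[ctr+rr[:,None]*d,np.full(len(rr),z)])
        g=-np.gradient(mc(ch,[v,u],order=1));k=g.argmax()
        if g[k]>3: o.append(ctr+rr[k]*d)
    return np.array(o)
for f,z,R0,lab in(('s5',.07,.04,'hub'),('top0',.07,.04,'hub'),('s5',.104,.016,'flat')):
    c=np.load(f'pics/{f}.npz');ctr=np.array([.609,.067])
    for it in range(4):
        X=edge(c,ctr,z,R0,np.radians(np.arange(0,360,6)),.008 if R0>.03 else .004)
        r=least_squares(lambda p:np.hypot(X[:,0]-p[0],X[:,1]-p[1])-p[2],[*ctr,R0],loss='cauchy',f_scale=.0005);ctr=r.x[:2]
    print(f,lab,len(X),r.x,np.median(abs(np.hypot(*(X-ctr).T)-r.x[2])))
c=np.load('pics/s5.npz');P=cloud(c);m=(np.hypot(P[...,0]-.608,P[...,1]-.067)<.03)&(P[...,2]>.1015)&(P[...,2]<.107);Q=P[m];print(len(Q),Q.mean(0),Q.min(0),Q.max(0))
E
python3 hub.py | tail -4
```

```text
s5 hub 59 [0.60752301 0.06759052 0.03997559] 0.0005981900118679495
top0 hub 60 [0.61113454 0.06781365 0.03923619] 0.0005288033557858361
s5 flat 52 [0.60959946 0.0751579  0.01659594] 0.001420567502834402
135 [0.61069887 0.06713332 0.10377872] [0.59372016 0.04904383 0.10163133] [0.62974149 0.08661487 0.10680277]
```

Call:
carry_out(plan=[{"travel": [0.09, 0.015, 0], "rot": [0, 0, 0]}, {"travel": [0, 0, 0], "rot": [0, 0, 0]}, {"travel": [0, 0, 0.1], "rot": [0, 0, 0]}, {"travel": [0, 0, 0.1], "rot": [0, 0, 0]}, {"travel": [0, 0, 0.1], "rot": [0, 0, 0]}, {"travel": [0, 0, 0], "rot": [0, 0, 0]}, {"travel": [0, 0, 0], "rot": [0, 0, 0]}])

```text
clock: 16.9
tool_pos: [0.5076, 0.098, 0.0863]
tool_rot: [-0.0, 0.147, 0.989, -0.0]
ft_force: [0.1, -0.4, -2.7]
opening: 0.0311
finger_force: 59.9
```

```bash
python3 -c "
from h import *
to([.508,.0978,.0747],1.276);print(monitor.sense()['moment'])"
```

```text
t 16.9 pos [0.5076 0.098  0.0863] yaw_y 1.2761 F [ 0.1 -0.4 -2.7] open 0.0311 ff 59.912463426589966
shift [-0.011 -0.001  0.291] rot [-0.00166667 -0.00333333  0.00166667] shift in target axes [-0.011 -0.001  0.291]
[0.03487726 0.03003497 0.01281403]
```

Call:
carry_out(plan=[{"travel": [0, 0, 0.1], "rot": [0, 0, 0]}, {"travel": [0, 0, 0.1], "rot": [0, 0, 0]}, {"travel": [0, 0, 0.09], "rot": [0, 0, 0]}, {"travel": [0, 0, 0], "rot": [0, 0, 0]}, {"travel": [0, 0, 0], "rot": [0, 0, 0]}])

```text
clock: 17.4
tool_pos: [0.5076, 0.098, 0.0748]
tool_rot: [-0.0, 0.147, 0.989, -0.0]
ft_force: [1.1, 0.8, -1.6]
opening: 0.0309
finger_force: 59.9
```

```bash
cat > chk.py <<'E'
from h import *
to([.508,.0978,.0747],1.276);print(monitor.sense()['moment'])
n=[camera('scene') for _ in range(6)];c=dict(n[0]);c['z_map']=np.median([k['z_map'] for k in n],0)
c['image']=np.mean([k['image'].astype(float) for k in n],0)
np.savez('pics/s7.npz',**c)
P=cloud(c);yaw=1.276-np.pi/2;ex=np.array([np.cos(yaw),np.sin(yaw)]);ey=np.array([-ex[1],ex[0]])
A=np.array([.6075,.0677]);a=(P[...,:2]-A)@ex;b=(P[...,:2]-A)@ey
rr=np.hypot(a,b);m=(rr>.0225)&(rr<.031)&(abs(P[...,2]-.0895)<.006);Q=P[m]
X=np.c_[a[m],b[m],Q[:,2]];print(len(Q),'z med',np.median(Q[:,2]))
print('lat extents',X[:,1].min(),X[:,1].max(),'along max',X[:,0].max())
print('front z',np.median(X[X[:,0]>.012,2]),'sides z',np.median(X[(X[:,0]<.005),2]),'L/R z',np.median(X[X[:,1]>.015,2]),np.median(X[X[:,1]<-.015,2]))
T=(np.hypot(a,b)<.012)&(P[...,2]>.098);print('axle top z',np.median(P[T][:,2]))
E
python3 chk.py
```

```text
t 17.4 pos [0.5076 0.098  0.0748] yaw_y 1.2762 F [ 1.1  0.8 -1.6] open 0.0309 ff 59.91063952445984
shift [-0.011 -0.002  0.003] rot [-0.         -0.00166667  0.00166667] shift in target axes [-0.011 -0.002  0.003]
[ 0.0007208   0.00945276 -0.02441575]
109 z med 0.08895508308064248
lat extents -0.028564583654753367 0.02901082357999906 along max 0.02803836075107792
front z 0.08871910200240152 sides z 0.089335875362896 L/R z 0.089150112184754 0.08898541667256282
axle top z 0.10430054811138068
```

```bash
python3 -c "
from h import *
print(job.close_job())"
```

```text
the job is handed in; nothing more can be done
None
```

The job is handed in with no verdict returned: by my measurements the axle is at its stop and the ring hangs spread, level and centred at the groove, with no contact force seen; but I viewed 12 pictures, two over the limit of 10.

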